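# Start the platform screw of a bench shaker

## Task

Start the wing-headed screw that fixes the platform of the bench shaker: pick up the larger of the two T-handled fork keys by its handle, set it upright and square over the screw until it sits fully down, and only then turn the screw clockwise (seen from above) with it by at least an eighth of a turn. Leave the key standing upright on the screw, and leave the smaller key alone.

Things in the scene. Friction and masses are not known exactly. Their poses are not given: they have to be found in the camera images.
- fork_key_grip (a point): Larger fork key, loose, upright, 102 mm tall, 0.2-0.33 kg: grey handle bar 84 mm long (x), 12 mm thick (y), 14 mm high, over an 11 mm steel shank and a steel fork head. This point: centre of the bar, on the key's axis, 95 mm above its underside; x along the bar, z up the shank. A half turn about z leaves the key the same.
- fork_key_foot (a point): Underside of the larger key's fork head, on its axis; axes as at the grip. Head 50 mm (x) by 46 mm (y), 28 mm high; its two jaws leave a slot 18 mm wide and 20 mm deep, open at both ends, running along x (parallel to the handle bar).
- small_key_grip (a point): Smaller fork key, a bystander of the same form, loose: handle bar 60 mm long, fork head 34 mm (x) by 32 mm (y), slot only 4 mm wide, too narrow for the screw; 102 mm tall. This point: centre of its bar, 95 mm above its underside; x along the bar, z up.
- screw_base (a point): Wing-headed screw in the middle of the shaker. This point: on its upright axis, on the flat hub (76 mm across, 68 mm above the worktop) on which the key's jaws come to rest. The wing is an upright flat bar 36 mm long (x, turns with the screw), 6 mm thick (y), top 16 mm above this point; z up. It fits along the larger key's slot, 6 mm of room each side.
- clamp_screw (a joint): Angle of the screw in rad: 0 at the start, growing clockwise seen from above, stop at 1.6; it stays where it is left and resists with about 0.1 N m. A centred key has about 0.34 rad of free play either way before its jaws push the wing.
- shaker: Bench shaker, fixed: white base 150 mm (x) by 170 mm (y), aluminium platform 160 x 180 mm with its top 62 mm above the worktop, a steel bar along each of its two short edges up to 77 mm. Origin: centre of its underside; dial and display at its -x side.
Mind the look-alikes: they are no part of the job. What is shaped like the part that bears fork_key_grip but purple is not meant.

How it is judged:
On the way, in this order (a step that is already met when the one before it is completed fails the run):
1. the larger key, held in the fingers, sits fully down on the screw's hub, upright (10 degrees) and on the screw's axis (12 mm), and the screw is still unturned (less than 0.15 rad) (horizontal distance between fork_key_grip and screw_base below 0.012 m and angle between fork_key_grip's own z axis and vertical below 0.175 rad and z of fork_key_grip in the frame of screw_base between 0.088 and 0.1 m and value of joint clamp_screw below 0.15 rad and contact force between the fingers and fork_key above 0.5 N), for 0.2 s.
2. the screw has been turned clockwise by an eighth of a turn (over 0.7 rad) with the key in place (horizontal distance between fork_key_grip and screw_base below 0.012 m and angle between fork_key_grip's own z axis and vertical below 0.175 rad and z of fork_key_grip in the frame of screw_base between 0.088 and 0.1 m and value of joint clamp_screw above 0.7 rad), for 0.2 s.
At the end, for the whole second after the job is handed in: The screw is turned clockwise by at least an eighth of a turn (over 0.7 rad), and the larger key stands at rest on it, fully down on the hub, upright within 10 degrees and within 12 mm of the screw's axis (all of step 2 and linear speed of fork_key below 0.02 m/s); the robot touches nothing.
It fails at once if the screw turns while the larger key is not upright (12 degrees) and seated on its axis (15 mm) (velocity of joint clamp_screw above 0.15 rad/s and value of joint clamp_screw above 0.1 rad and (horizontal distance between fork_key_grip and screw_base above 0.015 m or angle between fork_key_grip's own z axis and vertical above 0.21 rad or z of fork_key_grip in the frame of screw_base above 0.103 m)).
It fails at once if the smaller key is moved by more than 30 mm or tipped (distance of small_key_grip from where it was at the start of the episode above 0.03 m or angle between small_key_grip's own z axis and vertical above 0.35 rad).
It also fails if it takes over 48 s, if anything falls off the work surface, if the arm or the gripper's body presses on something with over 40 N, if the wrist force passes 120 N, or if a joint passes its speed limit or range.

## Robot

A 7-joint arm with a two-finger parallel gripper is mounted at the origin on a cart in front of the work surface, level with it; the furniture and walls round the work are solid. World frame = base frame: x ahead of the robot, y to its left, z up, the work surface at z = 0. Lengths are in m, angles in rad, forces in N, time in s.
With the tool pointing down it reaches from about 0.4 to 0.875 m from the base axis. Payload 19.3 kg.
Tool frame: the origin (TCP) lies at the very end of the fingers, on their centre line; the grasp point (between the pads) lies 19 mm behind it; z points along the fingers, y is the line along which they close (so a half turn about z gives the same grasp; the last joint's range is limited). The gripper opens to 85 mm and grips with 20 to 120 N. Pads are 22 mm wide; open, the fingers measure 114 mm over their backs; the gripper's body (76 mm by 85 mm) begins 54 mm behind the grasp point. The pads swing forward as they close: fully open they stand 13 mm farther back than shut.
Start: joints at [-1.235, 0.521, -0.036, 1.599, 0.021, 1.021, -0.113], TCP at [0.247, 0.574, 0.231] pointing down, gripper open.
Joint ranges: [-2.91, 2.91], [-0.3, 2.13], [-1.5, 1.42], [0.17, 2.43], [-1.26, 4.41], [0.16, 1.93], [-2.52, 2.52]. Speed limits (rad/s): [1.89, 1.89, 2.39, 2.39, 3.01, 3.01, 3.01].

## Interface

Orientations are given as [roll, pitch, yaw] about the fixed x, y, z axes, in that order (R = Rz(yaw) Ry(pitch) Rx(roll)).
In Python, from workcell import monitor, optics, job_done gives the robot as it stands.
- The arm moves only by the shell command python3 -m handwheel 'ROWS' [FORCE]. ROWS is JSON, a list of rows, each an object of numbers: "dx", "dy", "dz": the shift along the tool's x, y, z in cm; "wx", "wy", "wz": the turn, a rotation vector about the tool's x, y, z in rad; "claw": the opening in per cent of the stroke, from 0 (shut) to 100 (fully open). A call has 1 to 8 rows; each row shifts and turns the commanded pose from where the row before left it, along the tool's axes as they then stand; what a row does not reach is not made up. A row lasts 1/8 s, in which the tool goes at most 62.5 mm and 10.7 degrees, less where a joint would pass 70% of its speed; a pose out of reach is approached as far as the arm can. A call with a gripper value outside its range is refused whole. The fingers move at their own pace and stop on an object; FORCE is the grip in N (left out, the last holds). Time passes only in rows, so rows that do not move let the fingers close. It gives the time, the measured TCP pose, the force, the opening and the grip force at its end, in the units of the state.
- monitor.observe(): the state, without advancing time (a new reading comes with each control period).
- optics.grab_frame(name): name is "scene" or "top" or "wrist"; returns a dict with "frame" (400x640x3 uint8, blue, green, red), "fovy" (degrees; the focal length in pixels is half the picture's height over the tangent of half this angle, whatever the lens; pixels are square), "cx", "cy" (the principal point, pixels), "k1" (the pictures are not rectified: a ray, as slopes to the right and down, at radius r is drawn at 1 + k1 r^2 times it, then the intrinsics apply), "R" (3x3) and "t" (3): a world point X has camera coordinates R X + t. Camera axes: x right, y down, z forward; pixel columns grow to the right and rows downward; lengths in m; the calibration is good to about 2 mm. A picture is of the moment at which its call begins. There is no depth.
- job_done(): hands the job in; it is judged then, once.
Trained networks look in the newest picture that a camera, given by its name, has taken for a name from the list of things; names that differ only in an ending like _2 or _b are one class to them, and where a whole thing is asked for, a point or a joint stands for the part that bears it (a point fixed in the world has none). Each returns a list of dicts, best first, with "p" (0 to 1); they miss things now and then, are a little off and sometimes report something else, mostly with a low value. They report only what shows in the picture. A call takes as long as a camera call. They do not tell look-alikes from the thing itself.
- optics.masks_of(name, camera): "region" (400x640 bool, what is visible of it) and "rect" ([left, top, width, height] in pixels, round what is visible of it).
The state is a dict: "clock": time; "qpos": joint angles; "qd": joint speeds; "joint_efforts": joint torques, N m; "position": TCP position; "tool_rot": TCP orientation; "force": force on the tool from outside, world axes, zero at the start; "moment": the same for the moment, N m; "grip_width": finger opening in m; "finger_force": force on a finger pad.
Only numpy, scipy, OpenCV 4.12 (cv2) and the standard library are available. Lean on these libraries where they do the work, as an engineer would, in place of code of your own. Each camera call takes 0.05 s, during which the arm holds its last target. There are 200 camera calls.

## Working session

There is one attempt and no reset: what is moved stays moved. The work goes in short steps, Python scripts to look and compute and a shell command to move; the robot and the scene stay as the last step left them, time stands still between calls to the robot, and variables do not carry over. Pictures are saved under pics/ and viewed, at most 11 in all, crops included, and the job is handed in when it is done.

```bash
mkdir -p pics
cat > h.py <<'E'
import numpy as np, cv2
from workcell import monitor, optics
def grab(n):
    return optics.grab_frame(n)
def ray(f,u,v):
    F=200/np.tan(np.radians(f["fovy"])/2)
    d=np.array([(u-f["cx"])/F,(v-f["cy"])/F]); s=d.copy()
    for _ in range(20): s=d/(1+f["k1"]*(s@s))
    R=np.array(f["R"]);t=np.array(f["t"])
    return -R.T@t, R.T@np.array([s[0],s[1],1])
def at(f,u,v,z):
    o,d=ray(f,u,v); return o+d*(z-o[2])/d[2]
def proj(f,X):
    F=200/np.tan(np.radians(f["fovy"])/2)
    c=np.array(f["R"])@np.array(X)+np.array(f["t"]); s=c[:2]/c[2]
    s=s*(1+f["k1"]*(s@s)); return s*F+[f["cx"],f["cy"]]
E
python3 - <<'E'
from h import *
ims=[]
s=monitor.observe(); print(s["position"],s["tool_rot"],s["clock"],s["grip_width"])
for c in ["scene","top"]:
    f=grab(c); im=f["frame"].copy(); ims.append(im)
    print(c,f["fovy"],f["k1"],(-np.array(f["R"]).T@np.array(f["t"])).round(3))
    for n in ["fork_key_grip","small_key_grip","shaker","clamp_screw"]:
        for m in optics.masks_of(n,c)[:4]:
            r=m["region"]; v,u=np.nonzero(r)
            print(n,round(m["p"],2),m["rect"],r.sum(),u.mean().round(1),v.mean().round(1),f["frame"][r].mean(0).round(), at(f,u.mean(),v.mean(),.05).round(3))
    cv2.imwrite(f"pics/{c}0.png",im)
E
```

```text
[0.24661999 0.57393914 0.23072751] [-3.14050975e+00  3.10117146e-05  2.73573241e+00] 0.0 0.0851915949801994
scene 49.55273198826204 -0.004385977580071561 [-0.358  0.847  0.61 ]
fork_key_grip 0.75 [244.9, 212.6, 19.9, 35.8] 303 254.6 233.6 [140. 139. 138.] [0.52  0.353 0.05 ]
fork_key_grip 0.75 [209.3, 221.3, 22.5, 49.2] 507 217.6 251.4 [132.  60. 107.] [0.503 0.47  0.05 ]
fork_key_grip 0.24 [349.9, 168.9, 66.0, 45.7] 2069 380.2 190.4 [156. 157. 157.] [ 0.497 -0.098  0.05 ]
small_key_grip 0.71 [314.3, 195.4, 15.7, 42.1] 302 322.6 219.5 [158. 158. 155.] [0.464 0.167 0.05 ]
shaker 0.89 [349.1, 165.7, 64.2, 47.5] 1978 379.6 190.8 [156. 157. 157.] [ 0.495 -0.094  0.05 ]
clamp_screw 0.53 [377.2, 178.6, 7.2, 6.8] 35 380.3 178.6 [108. 108. 106.] [ 0.564 -0.171  0.05 ]
top 52.421909577561394 0.006283663156137008 [0.341 0.153 1.229]
fork_key_grip 0.6 [194.4, 191.8, 30.5, 22.6] 382 208.9 203.6 [171.  78. 138.] [0.517 0.457 0.05 ]
fork_key_grip 0.54 [243.5, 173.4, 23.6, 26.2] 387 253.6 187.1 [174. 174. 174.] [0.563 0.326 0.05 ]
small_key_grip 0.55 [307.6, 203.8, 11.2, 18.6] 156 313.9 212.9 [188. 188. 187.] [0.483 0.15  0.05 ]
shaker 0.63 [377.3, 166.3, 67.6, 64.5] 3396 408.4 197.9 [150. 150. 151.] [ 0.521 -0.129  0.05 ]
```

Run:
```python
import cv2,numpy as np
a=cv2.imread("pics/top0.png")[150:250,180:460]; b=cv2.imread("pics/scene0.png")[150:280,190:430]
a=cv2.resize(a,(800,286),interpolation=cv2.INTER_CUBIC); b=cv2.resize(b,(554,300),interpolation=cv2.INTER_CUBIC)
c=np.zeros((590,800,3),np.uint8); c[:286]=a; c[290:590,:554]=b
cv2.imwrite("pics/crop0.png",c)
```

```text
(no output)
```

View pics/crop0.png

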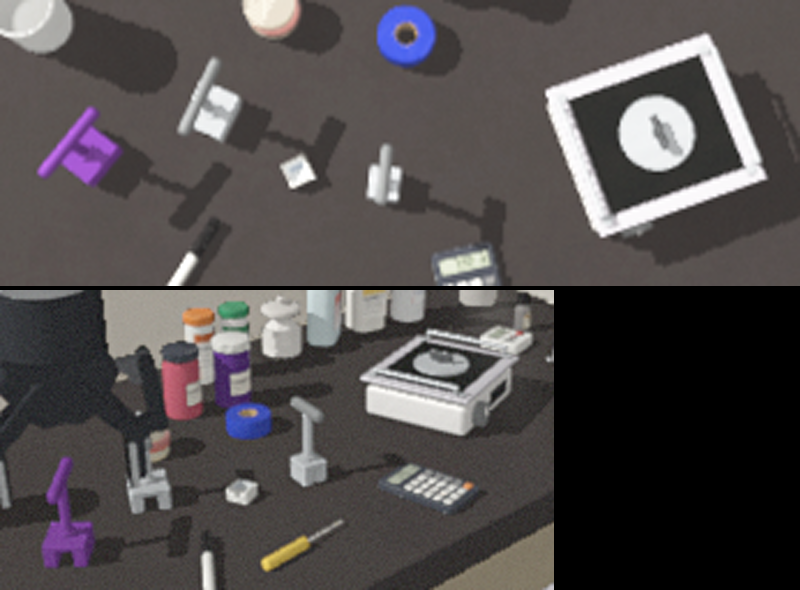

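Run:
```python
from h import *
f=grab("top"); w=grab("wrist"); cv2.imwrite("pics/w0.png",w["frame"])
P=lambda u,v,z: at(f,180+u/2.857,150+v/2.86,z)
a=P(214,62,.1);b=P(183,133,.1); d=a-b; print("bar",a,b,(a+b)/2,np.linalg.norm(d),np.arctan2(d[1],d[0]))
a=P(386,148,.1);b=P(384,200,.1); d=a-b; print("small",(a+b)/2,np.linalg.norm(d))
print("hub",P(657,133,.068)); d=P(655,118,.08)-P(675,152,.08); print("wing",np.linalg.norm(d),np.arctan2(d[1],d[0]))
d=P(707,40,.077)-P(550,92,.077);print("edge",np.linalg.norm(d),np.arctan2(d[1],d[0]))
s=monitor.observe();R=np.array(w["R"]);print("wristcam",-R.T@np.array(w["t"])-s["position"],R[2],s["clock"])
```

```text
bar [0.59802922 0.31499443 0.1       ] [0.52736243 0.34546125 0.1       ] [0.56269583 0.33022784 0.1       ] 0.07695468067060063 -0.40705438856719345
small [0.48253374 0.14775768 0.1       ] 0.05133765187973918
hub [ 0.52232337 -0.12935493  0.068     ]
wing 0.03937170034407075 0.47889955212509994
edge 0.17014589904608732 -1.2696053377412835
wristcam [-0.06136215  0.02566553  0.14208422] [ 0.24051779 -0.1035049  -0.96511032] 0.6
```

```bash
python3 -m handwheel '[{"dx":-4.8,"dy":-1.25},{"dx":-4.8,"dy":-1.25},{"dx":-4.8,"dy":-1.25},{"dx":-4.8,"dy":-1.25},{"dx":-4.8,"dy":-1.25},{"dx":-4.8,"dy":-1.25},{"dx":-4.8,"dy":-1.25},{"dx":-4.9,"dy":-1.25}]' 60
python3 - <<'E'
from h import *
w=grab("wrist");s=monitor.observe();print(s["position"],s["tool_rot"],s["clock"],s["force"])
ms=optics.masks_of("fork_key_grip","wrist")
for m in ms:
    v,u=np.nonzero(m["region"]);print(m["p"],m["rect"],w["frame"][m["region"]].mean(0))
cv2.imwrite("pics/w1.png",w["frame"])
E
```

```text
[0.24675255 0.57422481 0.23130869] [3.14156580e+00 1.58688335e-05 2.73573900e+00] 0.65 [-0.109479   -0.85314092 -0.49063974]schema error: expected keys dx, dy, dz, wx, wy, wz, claw
```

View pics/w1.png

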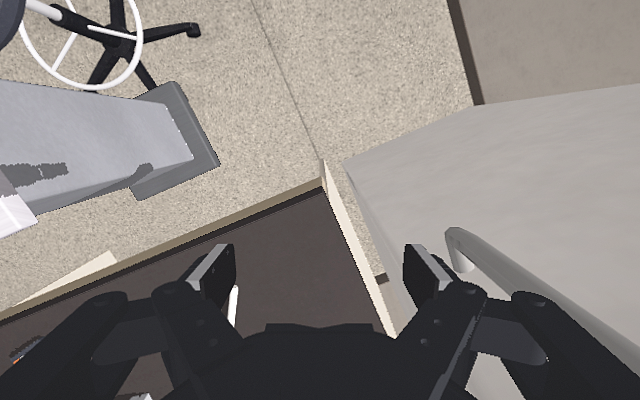

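The picture only shows the table's left edge and the open fingers, because the move was refused: every row needs all seven keys.

```bash
python3 -m handwheel '[{"dx":-4.8,"dy":-1.25,"dz":0,"wx":0,"wy":0,"wz":0,"claw":100},{"dx":-4.8,"dy":-1.25,"dz":0,"wx":0,"wy":0,"wz":0,"claw":100},{"dx":-4.8,"dy":-1.25,"dz":0,"wx":0,"wy":0,"wz":0,"claw":100},{"dx":-4.8,"dy":-1.25,"dz":0,"wx":0,"wy":0,"wz":0,"claw":100},{"dx":-4.8,"dy":-1.25,"dz":0,"wx":0,"wy":0,"wz":0,"claw":100},{"dx":-4.8,"dy":-1.25,"dz":0,"wx":0,"wy":0,"wz":0,"claw":100},{"dx":-4.8,"dy":-1.25,"dz":0,"wx":0,"wy":0,"wz":0,"claw":100},{"dx":-4.9,"dy":-1.25,"dz":0,"wx":0,"wy":0,"wz":0,"claw":100}]' 60
python3 - <<'E'
from h import *
w=grab("wrist");w=grab("wrist");s=monitor.observe();print(s["position"],s["tool_rot"],s["clock"],s["force"])
ms=optics.masks_of("fork_key_grip","wrist")
for m in ms:
    v,u=np.nonzero(m["region"]);print(m["p"],m["rect"],w["frame"][m["region"]].mean(0))
cv2.imwrite("pics/w2.png",w["frame"])
E
```

```text
clock: 1.7
position: [0.5622, 0.3294, 0.2314]
tool_rot: [3.141, 0.0, 2.736]
force: [0.3, 0.8, 0.3]
grip_width: 0.0853
finger_force: 0.0
[0.56524211 0.32519328 0.23109608] [-3.14023505e+00  2.53839197e-03  2.72899748e+00] 1.8 [-0.71263657 -0.73113475  0.77881561]
0.75 [380.1, 42.6, 78.3, 98.4] [186.68063492  83.30031746 150.57365079]
0.64 [304.7, 150.7, 40.0, 77.1] [205.01788618 202.50569106 202.66449864]
```

View pics/w2.png

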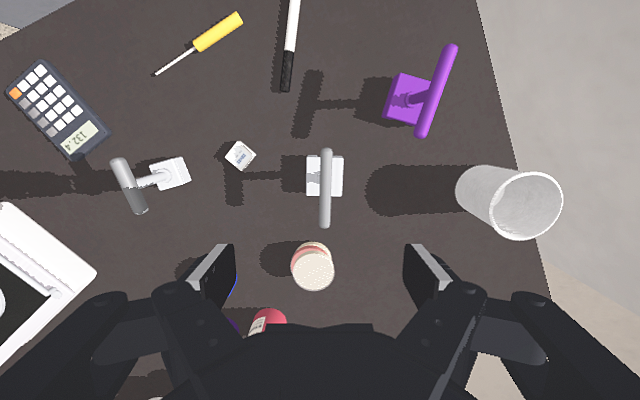

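The wrist picture shows three T-keys: the purple one at (425,95), which is the excluded look-alike; a grey one at (325,188) with a bar about 78 px long; and a grey one at (135,187) with a bar about 57 px long. The grey key at (325,188) has the long bar and the wide slot in the crop, so it is the one meant.

```bash
cat >> h.py <<'E'
def delta(xy,yaw=None):
    s=monitor.observe(); p=np.array(s["position"]); y=s["tool_rot"][2]
    d=np.array(xy)-p[:2]
    print("pos",p.round(4),"rot",np.round(s["tool_rot"],4),"t",s["clock"],"dx cm",100*(d@[np.cos(y),np.sin(y)]),"dy cm",100*(d@[np.sin(y),-np.cos(y)]))
E
python3 - <<'E'
from h import *
w=grab("wrist"); m=[m for m in optics.masks_of("fork_key_grip","wrist") if 300<m["rect"][0]<350][0]
im=w["frame"]
a=at(w,327,150,.1);b=at(w,325,227,.1);d=a-b;print(a,b,(a+b)/2,np.linalg.norm(d),np.arctan2(d[1],d[0]))
# foot: head top corners (306,155)-(343,197) at z=.028
print("head",at(w,306,155,.028),at(w,343,155,.028),at(w,343,197,.028),at(w,306,197,.028))
delta(((a+b)/2)[:2])
c=cv2.resize(im[140:240,280:370],(720,800),interpolation=cv2.INTER_CUBIC)
cv2.imwrite("pics/c2.png",cv2.resize(c,(540,600)))
E
```

```text
[0.52567584 0.35184103 0.1       ] [0.59760102 0.31888224 0.1       ] [0.56163843 0.33536164 0.1       ] 0.07911708768104847 2.7119098371720702
head [0.5272786 0.3253173 0.028    ] [0.54542146 0.36692905 0.028     ] [0.59464965 0.34680319 0.028     ] [0.57576585 0.30347152 0.028     ]
pos [0.5606 0.3307 0.2311] rot [ 3.1415e+00 -6.0000e-04  2.7359e+00] t 1.95 dx cm 0.09095023152491298 dy cm 0.46701398909846525
```

View pics/c2.png

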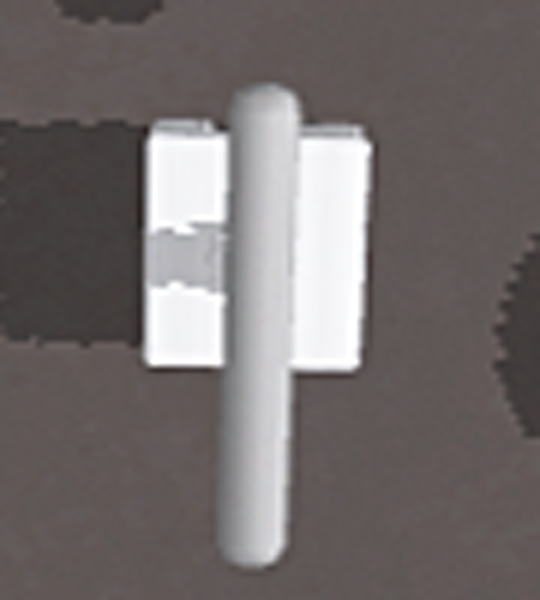

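The enlarged crop confirms it: a grey rounded bar over a 46 x 50 mm head, with ends at full-picture pixels (324,154) and (322,235).

Run:
```python
from h import *
w=grab("wrist"); im=w["frame"]
m=[m for m in optics.masks_of("fork_key_grip","wrist") if 300<m["rect"][0]<350][0]
hsv=im.astype(int)[150:240,305:345].sum(2)/3
for r in (156,160,206,215,225,232):
    row=im[r,300:350].mean(1).astype(int); print(r,list(row[10:40]))
p=[at(w,324.2,154.2,.1),at(w,322.3,234.7,.1)];d=p[0]-p[1];c=(p[0]+p[1])/2
print(c,np.linalg.norm(d),np.arctan2(d[1],d[0]))
h=np.array([at(w,u,v,.028) for u,v in [(304.7,162.5),(341.7,163),(340,201.7),(304.2,200.8)]]);print("head",h.mean(0),np.linalg.norm(h[0]-h[1]),np.linalg.norm(h[1]-h[2]))
delta(c[:2])
```

```text
156 [np.int64(95), np.int64(97), np.int64(94), np.int64(94), np.int64(93), np.int64(92), np.int64(92), np.int64(93), np.int64(90), np.int64(90), np.int64(91), np.int64(92), np.int64(92), np.int64(92), np.int64(93), np.int64(92), np.int64(93), np.int64(94), np.int64(93), np.int64(91), np.int64(92), np.int64(92), np.int64(91), np.int64(93), np.int64(92), np.int64(91), np.int64(92), np.int64(91), np.int64(92), np.int64(92)]
160 [np.int64(92), np.int64(91), np.int64(90), np.int64(95), np.int64(96), np.int64(94), np.int64(92), np.int64(115), np.int64(133), np.int64(148), np.int64(164), np.int64(172), np.int64(176), np.int64(185), np.int64(193), np.int64(204), np.int64(218), np.int64(166), np.int64(101), np.int64(88), np.int64(91), np.int64(90), np.int64(92), np.int64(93), np.int64(91), np.int64(92), np.int64(93), np.int64(93), np.int64(92), np.int64(92)]
206 [np.int64(91), np.int64(92), np.int64(92), np.int64(90), np.int64(90), np.int64(109), np.int64(126), np.int64(141), np.int64(158), np.int64(174), np.int64(187), np.int64(201), np.int64(208), np.int64(212), np.int64(218), np.int64(226)
[... 1095 characters left out ...]
p.int64(91), np.int64(91), np.int64(89), np.int64(108), np.int64(123), np.int64(136), np.int64(152), np.int64(167), np.int64(179), np.int64(194), np.int64(206), np.int64(212), np.int64(217), np.int64(227), np.int64(157), np.int64(90), np.int64(90), np.int64(93), np.int64(94), np.int64(93), np.int64(92), np.int64(92), np.int64(94), np.int64(93), np.int64(93), np.int64(92), np.int64(91), np.int64(92), np.int64(92)]
[0.56384164 0.3334204  0.1       ] 0.08369133298802658 2.7160582827707387
head [0.56423799 0.33368156 0.028     ] 0.045758843408946766 0.049613140944913627
pos [0.5601 0.3314 0.2313] rot [ 3.1414e+00 -5.0000e-04  2.7374e+00] t 2.05 dx cm -0.26310505007658624 dy cm 0.3300990604983983
```

```bash
python3 -m handwheel '[{"dx":-0.2,"dy":0.3,"dz":4,"wx":0,"wy":0,"wz":0.02,"claw":100},{"dx":0,"dy":0,"dz":4,"wx":0,"wy":0,"wz":0,"claw":100},{"dx":0,"dy":0,"dz":3,"wx":0,"wy":0,"wz":0,"claw":100},{"dx":0,"dy":0,"dz":0,"wx":0,"wy":0,"wz":0,"claw":60},{"dx":0,"dy":0,"dz":0,"wx":0,"wy":0,"wz":0,"claw":60},{"dx":0,"dy":0,"dz":0,"wx":0,"wy":0,"wz":0,"claw":60}]' 60
python3 - <<'E'
from h import *
w=grab("wrist");cv2.imwrite("pics/w3.png",w["frame"])
delta([.564,.3335])
print(proj(w,[.564,.3335,.102]))
E
```

```text
clock: 2.8
position: [0.5645, 0.3329, 0.1229]
tool_rot: [3.14, 0.001, 2.716]
force: [-0.6, 0.4, 0.8]
grip_width: 0.0513
finger_force: 0.0
pos [0.5644 0.3328 0.1227] rot [3.1400e+00 1.0000e-03 2.7159e+00] t 2.85 dx cm 0.07070938146830627 dy cm 0.048660571190534505
[320.38883822 234.63636203]
```

View pics/w3.png

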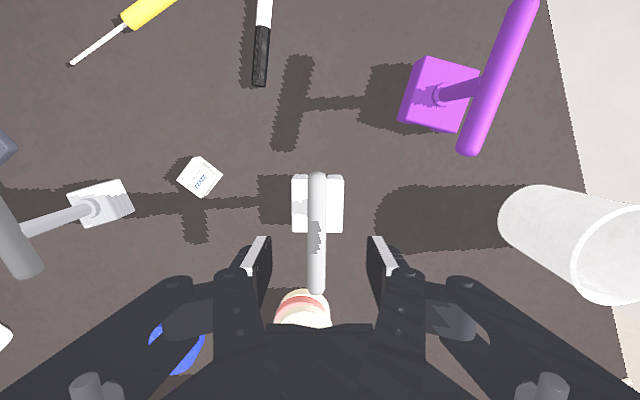

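The picture shows the bar at rows 172–294, column 317, centred between the fingers (columns 255 and 383). I'll descend and grip.

```bash
python3 -m handwheel '[{"dx":0,"dy":0,"dz":2.5,"wx":0,"wy":0,"wz":0,"claw":60},{"dx":0,"dy":0,"dz":2.2,"wx":0,"wy":0,"wz":0,"claw":60},{"dx":0,"dy":0,"dz":0,"wx":0,"wy":0,"wz":0,"claw":40},{"dx":0,"dy":0,"dz":0,"wx":0,"wy":0,"wz":0,"claw":0},{"dx":0,"dy":0,"dz":0,"wx":0,"wy":0,"wz":0,"claw":0},{"dx":0,"dy":0,"dz":0,"wx":0,"wy":0,"wz":0,"claw":0},{"dx":0,"dy":0,"dz":0,"wx":0,"wy":0,"wz":0,"claw":0},{"dx":0,"dy":0,"dz":0,"wx":0,"wy":0,"wz":0,"claw":0}]' 80
```

```text
clock: 3.85
position: [0.5646, 0.3325, 0.0757]
tool_rot: [3.14, 0.001, 2.716]
force: [-2.0, -1.7, 7.7]
grip_width: 0.0107
finger_force: 78.8
```

```bash
python3 -m handwheel '[{"dx":0,"dy":0,"dz":-3,"wx":0,"wy":0,"wz":0,"claw":0},{"dx":0,"dy":0,"dz":-5,"wx":0,"wy":0,"wz":0,"claw":0},{"dx":0,"dy":0,"dz":-5,"wx":0,"wy":0,"wz":0,"claw":0},{"dx":0,"dy":0,"dz":-5,"wx":0,"wy":0,"wz":0,"claw":0},{"dx":0,"dy":0,"dz":0,"wx":0,"wy":0,"wz":0,"claw":0}]' 80
python3 - <<'E'
from h import *
s=monitor.observe();print(np.round(s["qpos"],3),s["grip_width"])
w=grab("wrist");cv2.imwrite("pics/w4.png",w["frame"])
f=grab("top")
g=cv2.cvtColor(f["frame"],cv2.COLOR_BGR2GRAY)
# bright hub blob
b=(g[180:214,390:430]>150).astype(np.uint8)
n,l,st,ce=cv2.connectedComponentsWithStats(b)
i=l[196-180,402-390] or 0
print(st,ce)
k=max(range(1,n),key=lambda i:st[i,4] if abs(ce[i][0]-20)<6 and abs(ce[i][1]-16)<6 else 0)
cs,_=cv2.findContours((l==k).astype(np.uint8),cv2.RETR_EXTERNAL,cv2.CHAIN_APPROX_NONE)
e=cv2.fitEllipse(max(cs,key=len)); print(e); u,v=e[0][0]+390,e[0][1]+180
print("hub",at(f,u,v,.068))
delta([.52,-.12])
c=f["frame"][170:225,380:450]; cv2.imwrite("pics/top4.png",cv2.resize(c,(700,550),interpolation=cv2.INTER_CUBIC))
E
```

```text
clock: 4.47
position: [0.5654, 0.3332, 0.259]
tool_rot: [3.135, 0.004, 2.716]
force: [-0.1, -0.1, -2.4]
grip_width: 0.0105
finger_force: 78.6
[-0.644  0.544  0.033  1.488 -0.019  1.103  0.538] 0.010460317037009585
[[  0   0  40  34 854]
 [  0   0   2   1   2]
 [ 39   0   1   1   1]
 [  7   4  26  26 499]
 [ 37  32   3   2   4]] [[19.6206089  16.64051522]
 [ 0.5         0.        ]
 [39.          0.        ]
 [19.18036072 16.22845691]
 [38.25       32.75      ]]
((19.29047393798828, 16.22813606262207), (24.827293395996094, 25.545555114746094), 121.86687469482422)
hub [ 0.52317346 -0.12745143  0.068     ]
pos [0.5639 0.3323 0.2546] rot [3.1410e+00 3.0000e-04 2.7158e+00] t 4.575 dx cm -14.686281981137325 dy cm -43.001654116940756
```

View pics/top4.png

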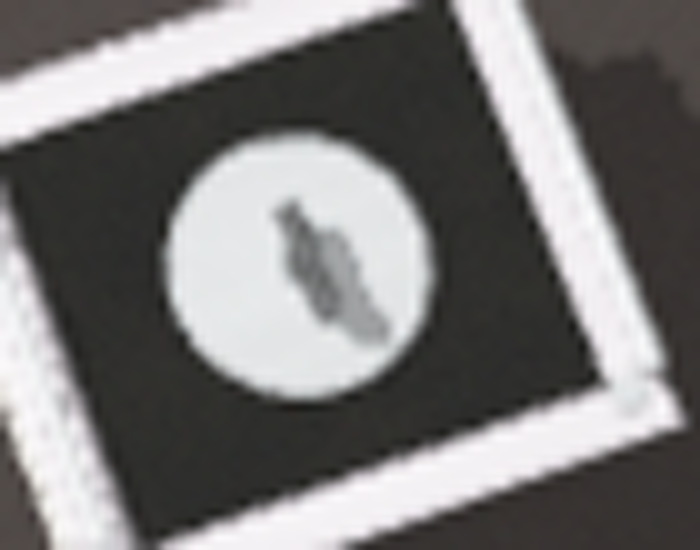

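The top crop shows the round hub centred at top-picture pixel (409.3,196.2). The dark wing runs from about (408.8,190.3) to (412.5,201.8), with its lighter shadow to the right, so the wing's yaw is about 0.34 rad.

```bash
python3 -m handwheel '[{"dx":-1,"dy":-3,"dz":0,"wx":0,"wy":0,"wz":0,"claw":0},{"dx":-2,"dy":-5.5,"dz":0,"wx":0,"wy":0,"wz":0,"claw":0},{"dx":-2,"dy":-5.5,"dz":0,"wx":0,"wy":0,"wz":0,"claw":0},{"dx":-2,"dy":-5.5,"dz":0,"wx":0,"wy":0,"wz":0,"claw":0},{"dx":-2,"dy":-5.5,"dz":0,"wx":0,"wy":0,"wz":0,"claw":0},{"dx":-2,"dy":-5.5,"dz":0,"wx":0,"wy":0,"wz":0,"claw":0},{"dx":-1.2,"dy":-4,"dz":0,"wx":0,"wy":0,"wz":0,"claw":0},{"dx":-0.5,"dy":-1.7,"dz":0,"wx":0,"wy":0,"wz":0,"claw":0}]' 80
python3 -m handwheel '[{"dx":0,"dy":0,"dz":0,"wx":0,"wy":0,"wz":-0.12,"claw":0},{"dx":0,"dy":0,"dz":0,"wx":0,"wy":0,"wz":-0.18,"claw":0},{"dx":0,"dy":0,"dz":0,"wx":0,"wy":0,"wz":-0.18,"claw":0},{"dx":0,"dy":0,"dz":0,"wx":0,"wy":0,"wz":-0.18,"claw":0},{"dx":0,"dy":0,"dz":0,"wx":0,"wy":0,"wz":-0.106,"claw":0},{"dx":0,"dy":0,"dz":0,"wx":0,"wy":0,"wz":0,"claw":0},{"dx":0,"dy":0,"dz":0,"wx":0,"wy":0,"wz":0,"claw":0},{"dx":0,"dy":0,"dz":0,"wx":0,"wy":0,"wz":0,"claw":0}]' 80
python3 - <<'E'
from h import *
w=grab("wrist");cv2.imwrite("pics/w5.png",w["frame"]); np.savez("w5.npz",**w)
delta([.523,-.1275]); print(np.round(monitor.observe()["qpos"],2)); print(proj(w,[.523,-.1275,.068]))
E
```

```text
clock: 5.58
position: [0.529, -0.0523, 0.2533]
tool_rot: [-3.14, -0.002, 2.713]
force: [0.1, 1.3, -1.8]
grip_width: 0.0108
finger_force: 78.6
clock: 6.58
position: [0.5301, -0.0496, 0.2541]
tool_rot: [3.142, -0.0, -2.803]
force: [0.9, 0.2, -1.1]
grip_width: 0.0106
finger_force: 78.6
pos [ 0.5301 -0.0496  0.2542] rot [ 3.1415e+00 -2.0000e-04 -2.8023e+00] t 6.625 dx cm 3.2598916226597394 dy cm -7.107755686252106
[ 0.02  0.35 -0.05  1.82  0.02  0.98  1.87]
[258.1661124  156.23440803]
```

View pics/w5.png

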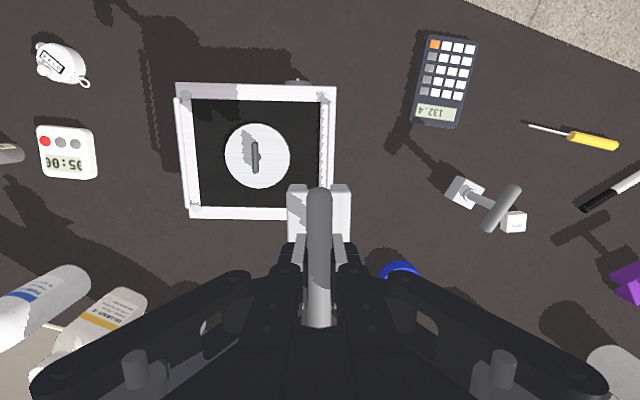

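The wrist picture shows the hub at (257,156), with the wing running about vertically from (255,141) to (256,173). The held key is upright, bar at column 319, and its slot runs vertically in the picture.

Run:
```python
from h import *
w=np.load("w5.npz"); im=w["frame"]; g=cv2.cvtColor(im,cv2.COLOR_BGR2GRAY)
s=np.s_[118:194,220:295]
c=g[s]; m=(c>150).astype(np.uint8); n,l,st,ce=cv2.connectedComponentsWithStats(m)
k=1+np.argmax(st[1:,4]);print(st[k],ce[k])
cs,_=cv2.findContours((l==k).astype(np.uint8),cv2.RETR_EXTERNAL,cv2.CHAIN_APPROX_NONE)
pts=max(cs,key=len)
e=cv2.fitEllipse(cv2.convexHull(pts)); print(e)
print("hub",at(w,e[0][0]+220,e[0][1]+118,.068))
a=cv2.resize(im[130:182,225:290],(500,400),interpolation=cv2.INTER_CUBIC)
b=cv2.resize(im[170:340,270:370],(294,500)); o=np.zeros((500,800,3),np.uint8); o[:400,:500]=a; o[:,506:]=b
cv2.imwrite("pics/c5.png",o)
```

```text
[   5    6   65   65 3092] [37.09184994 37.46927555]
((36.914127349853516, 37.497047424316406), (62.97929763793945, 66.78408813476562), 134.9266815185547)
hub [ 0.52266394 -0.12911232  0.068     ]
```

View pics/c5.png

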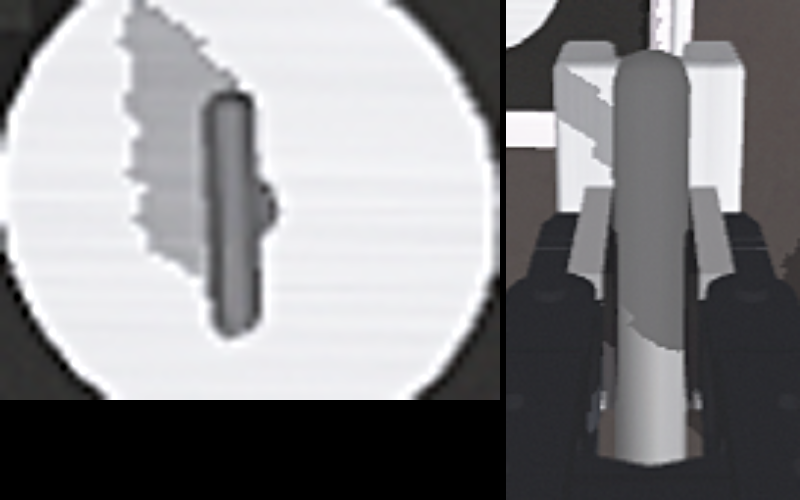

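The crops show the wing top from (255.0,142.1) to (255.7,173.6), and the held bar from (319,187) to (319,326) with the head centred under it.

Run:
```python
from h import *
w=np.load("w5.npz")
a=at(w,255.0,142.1,.083);b=at(w,255.7,173.6,.083);d=b-a;c=(a+b)/2
print("wing",c,np.linalg.norm(d),np.arctan2(d[1],d[0]), "yaw err",(np.arctan2(d[1],d[0])-monitor.observe()["tool_rot"][2]))
p=np.array(monitor.observe()["position"]);y=monitor.observe()["tool_rot"][2];x=np.array([np.cos(y),np.sin(y)]);yy=np.array([np.sin(y),-np.cos(y)])
zb=p[2]+.019
for n,u,v,z in [("far",319,187.5,zb+.004),("near",319,326,zb+.004),("headfarL",288.5,186.5,zb-.095+.028),("headfarR",350.5,186.5,zb-.067)]:
    q=at(w,u,v,z)[:2]-p[:2]; print(n,q@x,q@yy)
delta([.5227,-.1285]); delta(c[:2])
```

```text
wing [ 0.52346413 -0.12733877  0.083     ] 0.034947914388414686 0.2997537926034592 yaw err 3.1020504152994666
far 0.04077856612478688 -1.330455784744665e-05
near -0.030275983740644337 -9.855723167216729e-05
headfarL 0.02604769270883251 -0.021272995338170033
headfarR 0.02599507621062099 0.021892666815455743
pos [ 0.5301 -0.0496  0.2542] rot [ 3.1415e+00 -2.0000e-04 -2.8023e+00] t 6.625 dx cm 3.321463632495546 dy cm -7.192069905721772
pos [ 0.5301 -0.0496  0.2542] rot [ 3.1415e+00 -2.0000e-04 -2.8023e+00] t 6.625 dx cm 3.210758961354211 dy cm -7.1079993281438085
```

```bash
python3 -m handwheel '[{"dx":1,"dy":-2.2,"dz":0,"wx":0,"wy":0,"wz":0.02,"claw":0},{"dx":1.2,"dy":-2.8,"dz":0,"wx":0,"wy":0,"wz":0.02,"claw":0},{"dx":1.0,"dy":-2.2,"dz":1,"wx":0,"wy":0,"wz":0,"claw":0},{"dx":0,"dy":0,"dz":3,"wx":0,"wy":0,"wz":0,"claw":0},{"dx":0,"dy":0,"dz":2,"wx":0,"wy":0,"wz":0,"claw":0},{"dx":0,"dy":0,"dz":0,"wx":0,"wy":0,"wz":0,"claw":0},{"dx":0,"dy":0,"dz":0,"wx":0,"wy":0,"wz":0,"claw":0},{"dx":0,"dy":0,"dz":0,"wx":0,"wy":0,"wz":0,"claw":0}]' 80
python3 - <<'E'
from h import *
delta([.523,-.1280])
w=grab("wrist");f=grab("scene");g=f["frame"]
u,v=proj(f,[.523,-.128,.13]).astype(int)
a=cv2.resize(g[v-35:v+35,u-40:u+40],(480,420),interpolation=cv2.INTER_CUBIC)
b=cv2.resize(w["frame"][130:340,240:400],(320,420)); cv2.imwrite("pics/c6.png",np.hstack([a,b]))
E
```

```text
clock: 7.62
position: [0.5228, -0.1284, 0.1952]
tool_rot: [-3.141, 0.001, -2.842]
force: [-0.0, 0.2, -1.8]
grip_width: 0.0106
finger_force: 78.5
pos [ 0.5228 -0.1284  0.1952] rot [-3.1409e+00  1.3000e-03 -2.8417e+00] t 7.625 dx cm -0.027021380462239085 dy cm 0.03635928282677101
```

View pics/c6.png

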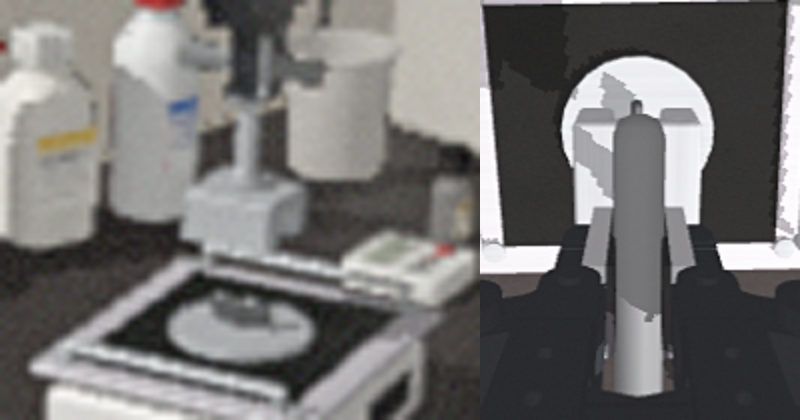

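The wing tip shows centred above the bar at crop (637,105), in line with the slot, and the key hangs upright over the hub. I'll lower it.

```bash
python3 -m handwheel '[{"dx":0,"dy":0,"dz":2,"wx":0,"wy":0,"wz":0,"claw":0},{"dx":0,"dy":0,"dz":1.2,"wx":0,"wy":0,"wz":0,"claw":0},{"dx":0,"dy":0,"dz":0.8,"wx":0,"wy":0,"wz":0,"claw":0},{"dx":0,"dy":0,"dz":0.5,"wx":0,"wy":0,"wz":0,"claw":0},{"dx":0,"dy":0,"dz":0.4,"wx":0,"wy":0,"wz":0,"claw":0},{"dx":0,"dy":0,"dz":0,"wx":0,"wy":0,"wz":0,"claw":0},{"dx":0,"dy":0,"dz":0,"wx":0,"wy":0,"wz":0,"claw":0}]' 80
```

```text
clock: 8.6
position: [0.5226, -0.1282, 0.1455]
tool_rot: [-3.141, 0.0, -2.841]
force: [-0.7, -0.4, -1.9]
grip_width: 0.0106
finger_force: 78.5
```

```bash
python3 -m handwheel '[{"dx":0,"dy":0,"dz":0.15,"wx":0,"wy":0,"wz":0,"claw":0},{"dx":0,"dy":0,"dz":0.1,"wx":0,"wy":0,"wz":0,"claw":0},{"dx":0,"dy":0,"dz":0,"wx":0,"wy":0,"wz":0,"claw":0},{"dx":0,"dy":0,"dz":0,"wx":0,"wy":0,"wz":0,"claw":0},{"dx":0,"dy":0,"dz":0,"wx":0,"wy":0,"wz":0,"claw":0}]' 80
```

```text
clock: 9.22
position: [0.5228, -0.1287, 0.1435]
tool_rot: [-3.141, 0.001, -2.842]
force: [-2.6, -1.4, 10.3]
grip_width: 0.0107
finger_force: 80.3
```

Contact is made at 0.1435 m with the force up by 12 N, so the key is seated. Now I'll turn clockwise (+wz).

```bash
python3 -m handwheel '[{"dx":0,"dy":0,"dz":0,"wx":0,"wy":0,"wz":0.08,"claw":0},{"dx":0,"dy":0,"dz":0,"wx":0,"wy":0,"wz":0.1,"claw":0},{"dx":0,"dy":0,"dz":0,"wx":0,"wy":0,"wz":0.1,"claw":0},{"dx":0,"dy":0,"dz":0,"wx":0,"wy":0,"wz":0.1,"claw":0},{"dx":0,"dy":0,"dz":0,"wx":0,"wy":0,"wz":0.1,"claw":0},{"dx":0,"dy":0,"dz":0,"wx":0,"wy":0,"wz":0.08,"claw":0},{"dx":0,"dy":0,"dz":0,"wx":0,"wy":0,"wz":0.06,"claw":0}]' 80; python3 -c "
from h import *;s=monitor.observe();print(s['moment'],s['tool_rot'])"
```

```text
clock: 10.1
position: [0.5231, -0.1281, 0.1435]
tool_rot: [3.141, 0.002, 2.82]
force: [-0.5, 0.7, 7.5]
grip_width: 0.0108
finger_force: 80.0
[0.4198443  0.02894102 0.1409525 ] [3.14114348e+00 1.59131910e-03 2.81978574e+00]
```

Moment z is +0.14 N m, so the jaws are pushing the wing. I'll keep turning.

```bash
python3 -m handwheel '[{"dx":0,"dy":0,"dz":0,"wx":0,"wy":0,"wz":0.1,"claw":0},{"dx":0,"dy":0,"dz":0,"wx":0,"wy":0,"wz":0.1,"claw":0},{"dx":0,"dy":0,"dz":0,"wx":0,"wy":0,"wz":0.12,"claw":0},{"dx":0,"dy":0,"dz":0,"wx":0,"wy":0,"wz":0.12,"claw":0},{"dx":0,"dy":0,"dz":0,"wx":0,"wy":0,"wz":0.12,"claw":0},{"dx":0,"dy":0,"dz":0,"wx":0,"wy":0,"wz":0.1,"claw":0},{"dx":0,"dy":0,"dz":0,"wx":0,"wy":0,"wz":0.06,"claw":0},{"dx":0,"dy":0,"dz":0,"wx":0,"wy":0,"wz":0,"claw":0}]' 80
python3 - <<'E'
from h import *
s=monitor.observe();print(s['moment'],s["tool_rot"],s["qpos"])
w=grab("wrist");f=grab("scene");g=f["frame"]
u,v=proj(f,[.523,-.128,.13]).astype(int)
a=cv2.resize(g[v-35:v+35,u-40:u+40],(480,420),interpolation=cv2.INTER_CUBIC)
b=cv2.resize(w["frame"][130:340,240:400],(320,420)); cv2.imwrite("pics/c7.png",np.hstack([a,b]))
E
```

```text
clock: 11.1
position: [0.5237, -0.1277, 0.1435]
tool_rot: [3.139, 0.001, 2.102]
force: [3.2, 2.7, 7.2]
grip_width: 0.0106
finger_force: 79.8
[ 0.75372166 -0.79958481  0.01842598] [3.13928344e+00 1.20673706e-03 2.10156359e+00] [-0.12365742  0.52854028  0.34744632  1.92388068 -0.26127289  0.73013407
  0.90640457]
```

View pics/c7.png

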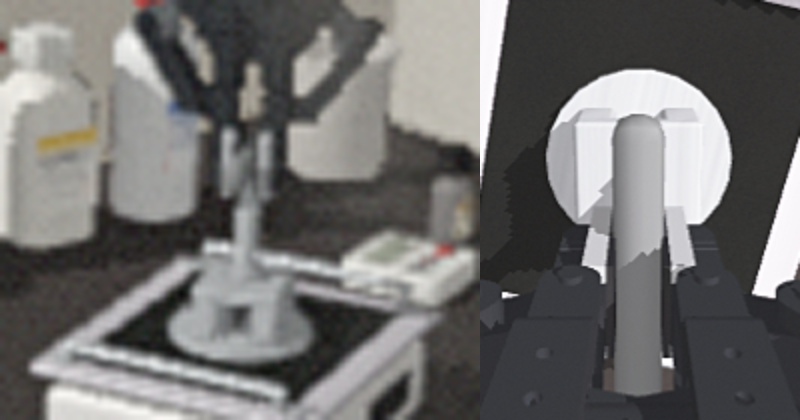

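The picture shows the key upright and flat on the hub, turned with the screw. I'll add a small margin and then release.

```bash
python3 -m handwheel '[{"dx":0,"dy":0,"dz":0,"wx":0,"wy":0,"wz":0.08,"claw":0},{"dx":0,"dy":0,"dz":0,"wx":0,"wy":0,"wz":0.08,"claw":0},{"dx":0,"dy":0,"dz":0,"wx":0,"wy":0,"wz":0.04,"claw":0},{"dx":0,"dy":0,"dz":0,"wx":0,"wy":0,"wz":0,"claw":0},{"dx":0,"dy":0,"dz":0,"wx":0,"wy":0,"wz":0,"claw":0},{"dx":0,"dy":0,"dz":0,"wx":0,"wy":0,"wz":0,"claw":0}]' 80
python3 -m handwheel '[{"dx":0,"dy":0,"dz":0,"wx":0,"wy":0,"wz":0,"claw":20},{"dx":0,"dy":0,"dz":0,"wx":0,"wy":0,"wz":0,"claw":35},{"dx":0,"dy":0,"dz":0,"wx":0,"wy":0,"wz":0,"claw":50},{"dx":0,"dy":0,"dz":0,"wx":0,"wy":0,"wz":0,"claw":60},{"dx":0,"dy":0,"dz":0,"wx":0,"wy":0,"wz":0,"claw":60},{"dx":0,"dy":0,"dz":0,"wx":0,"wy":0,"wz":0,"claw":60}]'
```

```text
clock: 11.95
position: [0.5238, -0.1279, 0.1435]
tool_rot: [3.139, 0.001, 1.902]
force: [4.1, 2.6, 5.9]
grip_width: 0.0108
finger_force: 79.7
clock: 12.7
position: [0.5224, -0.1282, 0.1428]
tool_rot: [-3.142, 0.0, 1.902]
force: [0.1, -0.3, 0.8]
grip_width: 0.0513
finger_force: 0.0
```

```bash
python3 -m handwheel '[{"dx":0,"dy":0,"dz":-1.5,"wx":0,"wy":0,"wz":0,"claw":60},{"dx":0,"dy":0,"dz":-3,"wx":0,"wy":0,"wz":0,"claw":60},{"dx":0,"dy":0,"dz":-4,"wx":0,"wy":0,"wz":0,"claw":60},{"dx":0,"dy":0,"dz":-4,"wx":0,"wy":0,"wz":0,"claw":60},{"dx":0,"dy":0,"dz":0,"wx":0,"wy":0,"wz":0,"claw":60},{"dx":0,"dy":0,"dz":0,"wx":0,"wy":0,"wz":0,"claw":60}]'
python3 - <<'E'
from h import *
w=grab("wrist");f=grab("scene");g=f["frame"]
u,v=proj(f,[.523,-.128,.13]).astype(int)
a=cv2.resize(g[v-35:v+35,u-40:u+40],(480,420),interpolation=cv2.INTER_CUBIC)
b=cv2.resize(w["frame"][90:300,240:400],(320,420)); cv2.imwrite("pics/c8.png",np.hstack([a,b]))
E
```

```text
clock: 13.45
position: [0.5223, -0.1281, 0.2681]
tool_rot: [3.141, -0.0, 1.902]
force: [0.1, 0.4, -0.5]
grip_width: 0.0513
finger_force: 0.0
```

View pics/c8.png

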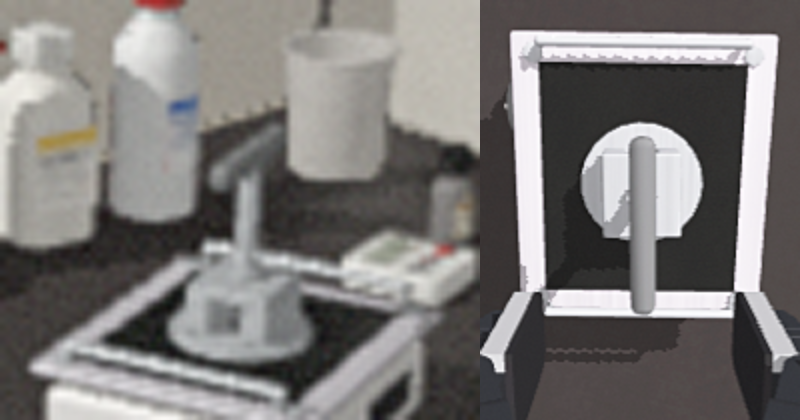

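The picture shows the key standing alone, upright and centred on the hub, with the fingers clear.

```bash
python3 -c "
from workcell import job_done
print(job_done())"
```

```text
the job is handed in; nothing more can be done
None
```

I seated the larger grey key on the screw, turned it clockwise by about 1.2 rad by my estimate (0.7 needed), left it standing upright and centred on the hub without touching the smaller key, and handed the job in; no verdict came back.

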